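Press the cartridge home with the ratchet press

TASK

Press the filter cartridge fully home into its holder with the ratchet press: pump the black trigger until the trigger turns firm and the ram keeps pressing on the cartridge with your hand off the trigger, without forcing anything. Then press the red release so that the ram springs all the way back, and leave everything let go with the cartridge home. Do not push the ram or the cartridge directly, and leave the beaker, bottle and timer alone.

Things in the scene. Friction and masses are not known exactly. Their poses are not given: they have to be found in the camera images.
- clamp: ratchet bar press on a grey base plate 310 x 90 x 12 mm; orange housing 78 x 44 mm, top 90 mm above the desk. Origin on the desk under the housing; x = the way the ram advances, to the holder; z up. Trigger at the back (-x), red release on top. The ram is a toothed steel bar 14 x 12 mm, 40 mm up, its rubber pad (26 mm across) on a spring (2 N per mm); it goes forward only, locking every 6 mm, until released.
- trigger_pad (a point): top middle of the flat end (36 x 34 mm) of the black trigger lever, where to press straight down; about 118 mm above the desk at rest. The pivot axis is the clamp's y, 12 mm behind the clamp's origin and 90 mm up. Pressed fully it comes down 47 mm to a hard stop, moving under 5 mm sideways; a spring of 2 to 3 N lifts it. The ram below it reaches 51 mm above the desk.
- trigger (a joint): trigger angle, rad: 0 up, 0.46 at its hard stop. Idle to 0.17, then it carries the ram (12 mm at most); a stroke past 0.38 gains at least 6 mm, kept as it is let up to 0. Its end takes 4 to 7 N with the ram free, 8 to 12 N as the cartridge slides, dropping 2 to 5 N at each click; once home it climbs 0.5 N per mm. A steady 15 to 17 N before the stop = home and firm; over 18 N crushes it.
- release_top (a point): top middle of the round red release button (20 mm across), 103 mm above the desk, 26 mm in front of (+x) the clamp's origin; press it straight down
- release (a joint): how far the release button is pressed, m: 0 up (spring), 0.010 fully down (hard stop); between 0.005 and 0.008 it frees the ram, if the trigger is fully up. It takes 2 to 5 N, with the ram pressing up to 15 N. It nods as the teeth click by. Hold it down about a second while the ram runs back.
- ram (a joint): how far the ram is forward, m: 0 fully back, 0.046 at the end
- holder: the aluminium holder block, 40 x 52 x 50 mm, fixed on the front of the base plate, its x axis along the clamp's; its origin is under the middle of its face that looks at the ram, on the base plate. The distance from the clamp differs from time to time by up to 9 mm.
- cartridge (a joint): how far the cartridge has been pressed into the holder, m: it starts at 0 to 0.004 and is fully home at 0.012, when the white head (30 mm across, 6 mm thick) meets the holder's dark ring. It moves against a friction of about 10 N and stays where it is left.
- beaker: glass beaker, 72 mm across, 90 mm high, standing loose behind the press; origin at the middle of its underside
- bottle: reagent bottle with a blue cap, 58 mm across, 123 mm high, standing loose on the robot's side of the press; origin at the middle of its underside
- timer: small grey dial timer, 58 x 62 x 58 mm, standing loose behind the press; origin at the middle of its underside

How it is judged:
By the outcome, as a careful person would: the job done as asked, in the order asked, and still so for the second after the job is handed in, with the robot touching nothing.
It also fails if it takes over 72 s, if anything falls off the work surface, if the arm or the gripper's body presses on something with over 40 N, if the wrist force passes 120 N, or if a joint passes its speed limit or range.

ROBOT

A 7-joint arm with a two-finger parallel gripper is mounted at the origin on a cart in front of the work surface, level with it; the furniture and walls round the work are solid. World frame = base frame: x ahead of the robot, y to its left, z up, the work surface at z = 0. Lengths are in m, angles in rad, forces in N, time in s.
With the tool pointing down it reaches from about 0.35 to 0.9 m from the base axis. Payload 19.9 kg.
Tool frame: the origin (TCP) lies on the centre line of the jaws, within the pads' length; the fingertips stand 22 mm ahead of it and the grasp point (between the pads) lies 3 mm ahead of it (r.tip_reach is the distance from the TCP to the fingertips, in m); z points along the fingers, y is the direction in which the jaws open and shut (so a half turn about z gives the same grasp; the last joint's range is limited). The gripper opens to 94 mm and grips with 3 to 60 N. Pads are 16 mm wide; open, the fingers measure 119 mm over their backs; the gripper's body (75 mm by 177 mm) begins 78 mm behind the grasp point.
Start: joints at [-1.242, 0.417, -0.01, 1.614, 0.005, 1.111, -0.053], TCP at [0.226, 0.583, 0.227] pointing down, gripper open.
Joint ranges: [-2.81, 2.81], [-0.39, 2.02], [-1.27, 1.25], [0.06, 2.57], [-1.19, 4.33], [0.19, 2], [-2.82, 2.82]. Speed limits (rad/s): [1.89, 1.89, 2.39, 2.39, 3.01, 3.01, 3.01].

INTERFACE

Orientations are given as a rotation vector (axis times angle).
In Python, from bench import r gives the robot as it stands. The module is installed in compiled form; this text tells all that it offers.
- The arm moves only by the tool drive_tool, never from a script. Its argument "series" is a list of rows, each an object with "jaw": the finger opening in cm, from 0 to 9.4; "delta_pos": the shift along the tool's x, y, z in cm, a list of three; "roll": the turn about the tool's z in rad. In form: [{"jaw": jaw, "delta_pos": [dx, dy, dz], "roll": roll}, ...]. A call has 1 to 5 rows; each row shifts and turns the commanded pose from where the row before left it, along the tool's axes as they then stand; what a row does not reach is not made up. A row lasts 1/10 s, in which the tool goes at most 50 mm and 8.59 degrees, less where a joint would pass 70% of its speed; a pose out of reach is approached as far as the arm can. A call with a gripper value outside its range is refused whole. The fingers move at their own pace and stop on an object; the grip force is fixed at half the most. Time passes only in rows, so rows that do not move let the fingers close. It gives the time, the measured TCP pose, the force and the opening at its end, in the units of the state.
- r.observe(): the state, without advancing time (a new reading comes with each control period).
- r.get_image(name): name is "side" or "top"; returns a dict with "img" (480x640x3 uint8, red, green, blue), "intrinsics" (3x3 intrinsics, pixels), "k1" (the pictures are not rectified: a ray, as slopes to the right and down, at radius r is drawn at 1 + k1 r^2 times it, then the intrinsics apply), "R" (3x3) and "t" (3): a world point X has camera coordinates R X + t. Camera axes: x right, y down, z forward; pixel columns grow to the right and rows downward; lengths in m; the calibration is good to about 2 mm. A picture is of the moment at which its call begins. There is no depth.
- r.finish_job(): hands the job in, once; it reports no verdict.
The state is a dict: "time": time; "joints": joint angles; "joint_vel": joint speeds; "joint_efforts": joint torques, N m; "ee_pos": TCP position; "eef_rot": TCP orientation; "wrist_force": force on the tool from outside, world axes, zero at the start; "wrist_torque": the same for the moment, N m; "gripper_width": finger opening in m.
Only numpy, scipy, OpenCV 4.12 (cv2) and the standard library are available. Lean on these libraries where they do the work, as an engineer would, in place of code of your own. Each camera call takes 0.05 s, during which the arm holds its last target.

## Working session

There is one attempt and no reset: what is moved stays moved. The work goes in short steps, Python scripts to look and compute and a tool call to move; the robot and the scene stay as the last step left them, time stands still between calls to the robot, and variables do not carry over. Pictures are saved under pics/ and viewed, and the job is handed in when it is done.

Besides the shell and the picture viewer there is one more tool, called after "Emit:" as name(argument=value, ...), one argument or row to a line, values as JSON. drive_tool: Moves the arm, as the interface text tells. Its arguments: {"type":"object","properties":{"series":{"type":"array","items":{"type":"object","properties":{"jaw":{"type":"number"},"delta_pos":{"type":"array","items":{"type":"number"}},"roll":{"type":"number"}}}}},"required":["series"]}

```bash
mkdir -p pics; cat > h.py <<'E'
import numpy as np, cv2
from bench import r
def snap(n,f):
    d=r.get_image(n); cv2.imwrite('pics/'+f,cv2.cvtColor(d['img'],cv2.COLOR_RGB2BGR)); np.save(f'pics/{n}.npy',d,allow_pickle=True); return d
def ray(d,u,v):
    K=np.array(d['intrinsics']);x=(u-K[0,2])/K[0,0];y=(v-K[1,2])/K[1,1]
    rd=np.hypot(x,y);q=rd
    for _ in range(30): q=rd/(1+d['k1']*q*q)
    s=q/rd if rd>0 else 1
    R=np.array(d['R']);t=np.array(d['t']);c=-R.T@t
    w=R.T@np.array([x*s,y*s,1]);return c,w/np.linalg.norm(w)
def onz(d,u,v,z):
    c,w=ray(d,u,v);return c+w*(z-c[2])/w[2]
def proj(d,X):
    p=np.array(d['R'])@X+np.array(d['t']);a=p[:2]/p[2];a=a*(1+d['k1']*(a@a));K=np.array(d['intrinsics']);return K[:2,:2]@a+K[:2,2]
def tri(d1,p1,d2,p2):
    c1,w1=ray(d1,*p1);c2,w2=ray(d2,*p2)
    s=np.linalg.lstsq(np.c_[w1,-w2],c2-c1,rcond=None)[0]
    a=c1+s[0]*w1;b=c2+s[1]*w2;return (a+b)/2,np.linalg.norm(a-b)
def st():
    o=r.observe();print(o['time'],np.round(o['ee_pos'],4),np.round(o['eef_rot'],3),np.round(o['wrist_force'],2),o['gripper_width'])
E
python3 - <<'E'
from h import *
for n in('top','side'):
    d=snap(n,n+'0.png'); print(n,d['k1'],-np.array(d['R']).T@d['t'])
st(); print(r.tip_reach)
E
```

```text
top -0.035180815311338626 [0.47078638 0.05858512 0.95269778]
side 0.02287345981020903 [ 0.44538078 -0.68689227  0.4882118 ]
0.1 [0.2264 0.5823 0.2269] [-5.790e-01 -3.088e+00  2.000e-03] [-0.48 -0.67 -0.12] 0.0940172714691018
0.022
```

View pics/top0.png

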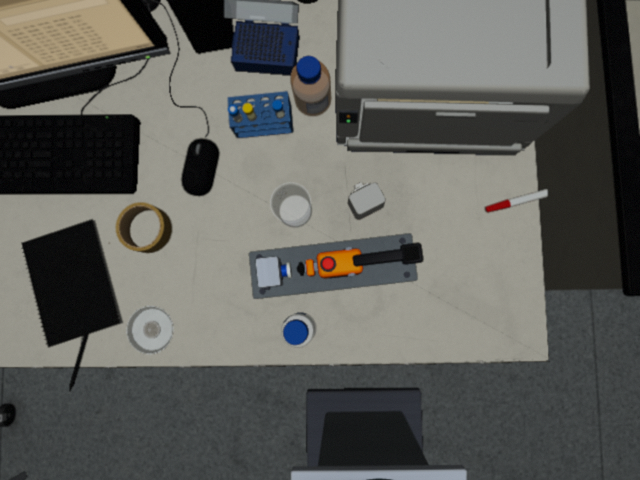

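View pics/side0.png

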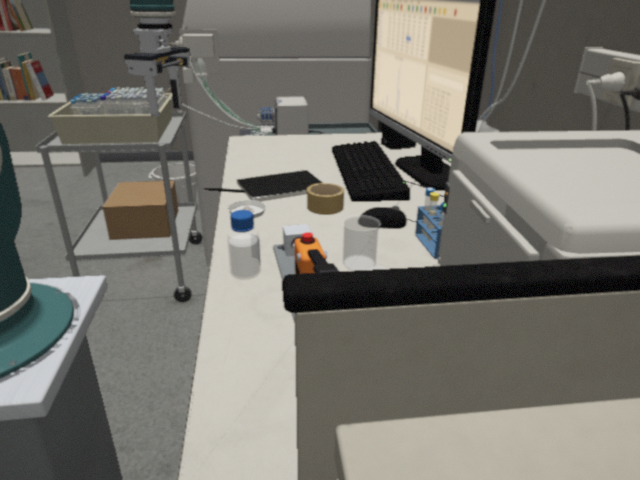

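```bash
python3 - <<'E'
from h import *
t=np.load('pics/top.npy',allow_pickle=True).item();s=np.load('pics/side.npy',allow_pickle=True).item()
def blob(d,lo,hi,box):
    hsv=cv2.cvtColor(d['img'],cv2.COLOR_RGB2HSV);m=cv2.inRange(hsv,lo,hi);k=np.zeros_like(m);x0,y0,x1,y1=box;k[y0:y1,x0:x1]=m[y0:y1,x0:x1]
    n,l,stt,c=cv2.connectedComponentsWithStats(k);i=1+np.argmax(stt[1:,4]);return c[i],stt[i],(l==i)
red=((0,170,90),(5,255,255))
for d,b in((t,(300,245,360,285)),(s,(290,225,340,290))):
    for nm,(lo,hi) in dict(red=red,org=((6,150,80),(25,255,255)),blk=((0,0,0),(180,255,45))).items():
        try:
            bb=b if nm!='blk' else ((355,235,435,275) if d is t else (300,240,345,285))
            c,q,m=blob(d,lo,hi,bb);print(nm,c,q)
        except Exception as e: print(nm,e)
# crop views
for d,b,f in((t,(240,225,440,305),'ct.png'),(s,(215,200,375,300),'cs.png')):
    x0,y0,x1,y1=b;cv2.imwrite('pics/'+f,cv2.cvtColor(cv2.resize(d['img'][y0:y1,x0:x1],None,fx=4 if d is t else 5,fy=4 if d is t else 5,interpolation=cv2.INTER_CUBIC),cv2.COLOR_RGB2BGR))
E
```

```text
red [327.49074074 263.17592593] [322 258  12  12 108]
org [339.13490099 262.66089109] [317 249  43  29 808]
blk [392.40086674 255.60130011] [355 243  68  23 923]
red [307.         237.19354839] [302 234  11   8  62]
org [306.34132841 254.72140221] [295 238  30  36 542]
blk [321.68585732 273.11389237] [300 251  45  34 799]
```

View pics/ct.png

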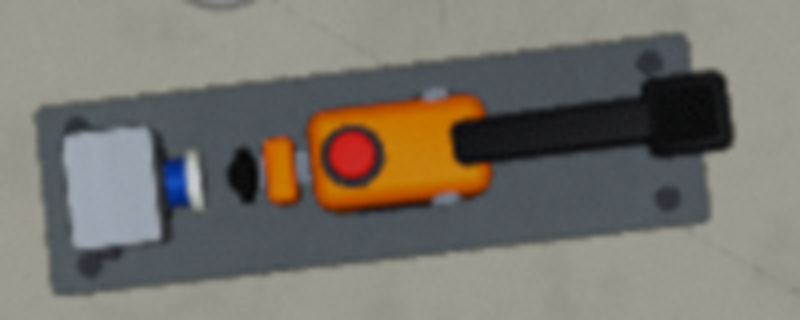

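View pics/cs.png

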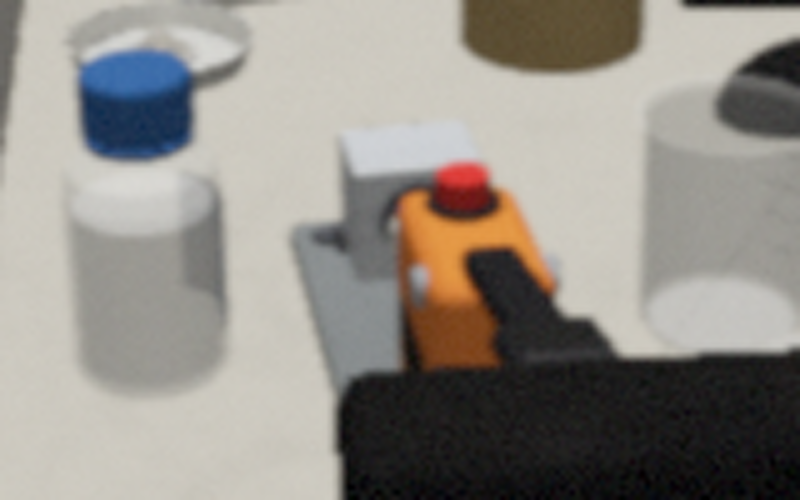

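```bash
python3 - <<'E'
from h import *
from scipy.spatial.transform import Rotation as Ro
t=np.load('pics/top.npy',allow_pickle=True).item();s=np.load('pics/side.npy',allow_pickle=True).item()
P=lambda x,y,z:onz(t,240+x/4-.375,225+y/4-.375,z)
pad=P(687,113,.118);rel=P(352,155,.103);rel2,e=tri(t,(327.5,263.2),s,(307,236))
print('pad',pad,'rel',rel,'tri',rel2,e)
hs=[P(312,112,.09),P(482,96,.09),P(490,192,.09),P(328,210,.09)];print(np.round(hs,3),np.mean(hs,0))
pl=[P(37,108,.012),P(686,35,.012),P(709,222,.012),P(55,294,.012)];print(np.round(pl,3),np.mean(pl,0),[np.linalg.norm(pl[i]-pl[(i+1)%4]) for i in range(4)])
ax=(pl[0]-pl[1])+(pl[3]-pl[2]);ax/=np.linalg.norm(ax);print('axis',ax,np.degrees(np.arctan2(ax[1],ax[0])))
O=rel-ax*.026;print('origin',O,'pad rel x',(pad-O)@ax, 'y',(pad-O)@np.array([-ax[1],ax[0],0]))
hold=[P(62,135,.062),P(150,127,.062),P(158,240,.062),P(75,250,.062)];print('hold face x',(hold[1]-O)@ax,(hold[2]-O)@ax,(hold[0]-O)@ax)
print('head',(P(195,180,.046+.013)-O)@ax,(P(203,180,.046)-O)@ax)
print('bottle',onz(t,295,332,.123)); 
o=r.observe();print(Ro.from_rotvec(o['eef_rot']).as_matrix().round(3))
E
```

```text
pad [ 0.5346178  -0.05795141  0.118     ] rel [0.52085749 0.08130901 0.103     ] tri [0.52108762 0.08163055 0.09941009] 0.0005647593292734092
[[0.54  0.099 0.09 ]
 [0.546 0.025 0.09 ]
 [0.505 0.023 0.09 ]
 [0.498 0.092 0.09 ]] [0.52231972 0.05983633 0.09      ]
[[ 0.551  0.232  0.012]
 [ 0.579 -0.074  0.012]
 [ 0.492 -0.081  0.012]
 [ 0.464  0.223  0.012]] [0.52161011 0.07512701 0.012     ] [np.float64(0.3066797192585979), np.float64(0.08772025988410595), np.float64(0.3058171209701833), np.float64(0.0875887744015668)]
axis [-0.091452    0.99580949  0.        ] 95.24714503080995
origin [0.52323524 0.05541796 0.103     ] pad rel x -0.11393525276462468 y -0.0009670017713486797
hold face x 0.11479324102361385 0.11620488055202721 0.154258832091178
head 0.09751986035988858 0.09522611422311814
bottle [0.40885474 0.13593854 0.123     ]
[[-0.932  0.362 -0.   ]
 [ 0.362  0.932 -0.001]
 [-0.    -0.001 -1.   ]]
```

Emit:
drive_tool(
  series=[
    {"jaw":0,"delta_pos":[0,0,0],"roll":0.14},
    {"jaw":0,"delta_pos":[0,0,0],"roll":0.14},
    {"jaw":0,"delta_pos":[0,0,0],"roll":0.14},
    {"jaw":0,"delta_pos":[0,0,0],"roll":0.14},
    {"jaw":0,"delta_pos":[0,0,0],"roll":0.14},
  ],
)

```text
time: 0.6
ee_pos: [0.2264, 0.5823, 0.2271]
eef_rot: [1.61, 2.697, -0.001]
wrist_force: [-0.5, -0.7, 0.1]
gripper_width: 0.0577
```

Emit:
drive_tool(
  series=[
    {"jaw":0,"delta_pos":[0,0,0],"roll":0.14},
    {"jaw":0,"delta_pos":[0,0,0],"roll":0.14},
    {"jaw":0,"delta_pos":[0,0,0],"roll":0.14},
    {"jaw":0,"delta_pos":[0,0,0],"roll":0},
    {"jaw":0,"delta_pos":[0,0,0],"roll":0},
  ],
)

```text
time: 1.1
ee_pos: [0.2263, 0.5824, 0.2272]
eef_rot: [2.125, 2.313, -0.001]
wrist_force: [1.1, 0.2, 0.8]
gripper_width: 0.0176
```

```bash
cat >> h.py <<'E'
from scipy.spatial.transform import Rotation as Ro
PAD=np.array([.5343,-.058,.118]);REL=np.array([.521,.0815,.103])
def rel(T):
    o=r.observe();M=Ro.from_rotvec(o['eef_rot']).as_matrix();print('tool delta cm',np.round(M.T@(np.array(T)-o['ee_pos'])*100,2),'ydeg',np.degrees(np.arctan2(M[1,1],M[0,1])))
E
python3 -c "
from h import *
st();rel(PAD+[0,0,.052]);rel(REL+[0,0,.052])"
```

```text
1.1 [0.2263 0.5824 0.2272] [ 2.125e+00  2.313e+00 -1.000e-03] [1.12 0.17 0.75] 0.017649838910580893
tool delta cm [-66.41  25.28   5.75] ydeg 4.847826816018386
tool delta cm [-52.4   25.13   7.25] ydeg 4.847826816018386
```

Emit:
drive_tool(
  series=[
    {"jaw":0,"delta_pos":[-4.0,1.7,0],"roll":0},
    {"jaw":0,"delta_pos":[-4.4,1.7,0],"roll":0},
    {"jaw":0,"delta_pos":[-4.4,1.7,0],"roll":0},
    {"jaw":0,"delta_pos":[-4.4,1.7,0],"roll":0},
    {"jaw":0,"delta_pos":[-4.4,1.7,0],"roll":0},
  ],
)

```text
time: 1.6
ee_pos: [0.329, 0.3722, 0.2275]
eef_rot: [-2.126, -2.313, -0.0]
wrist_force: [1.5, -0.0, 0.4]
gripper_width: 0.0002
```

Emit:
drive_tool(
  series=[
    {"jaw":0,"delta_pos":[-4.4,1.7,0],"roll":0},
    {"jaw":0,"delta_pos":[-4.4,1.7,0],"roll":0},
    {"jaw":0,"delta_pos":[-4.4,1.7,0],"roll":0},
    {"jaw":0,"delta_pos":[-4.4,1.7,0],"roll":0},
    {"jaw":0,"delta_pos":[-4.4,1.7,0],"roll":0},
  ],
)

```text
time: 2.1
ee_pos: [0.4313, 0.1596, 0.2277]
eef_rot: [2.126, 2.313, 0.001]
wrist_force: [0.5, 0.1, -0.3]
gripper_width: 0.0001
```

Emit:
drive_tool(
  series=[
    {"jaw":0,"delta_pos":[-4.4,1.7,0],"roll":0},
    {"jaw":0,"delta_pos":[-4.4,1.7,0],"roll":0},
    {"jaw":0,"delta_pos":[-4.4,1.7,0],"roll":0},
    {"jaw":0,"delta_pos":[-4.0,1.5,0],"roll":0},
    {"jaw":0,"delta_pos":[-3.0,1.0,0],"roll":0},
  ],
)

```text
time: 2.6
ee_pos: [0.5234, -0.0365, 0.2276]
eef_rot: [2.127, 2.311, -0.0]
wrist_force: [0.1, 0.6, 0.7]
gripper_width: 0.0006
```

```bash
python3 -c "
from h import *
st();rel(PAD+[0,0,.022]);d=snap('top','top1.png');d=snap('side','side1.png')"
```

```text
2.6 [ 0.5234 -0.0365  0.2276] [ 2.127  2.311 -0.   ] [0.08 0.64 0.69] 0.0005945023487826787
tool delta cm [-2.22  0.91  8.76] ydeg 4.73895007233394
```

View pics/side1.png

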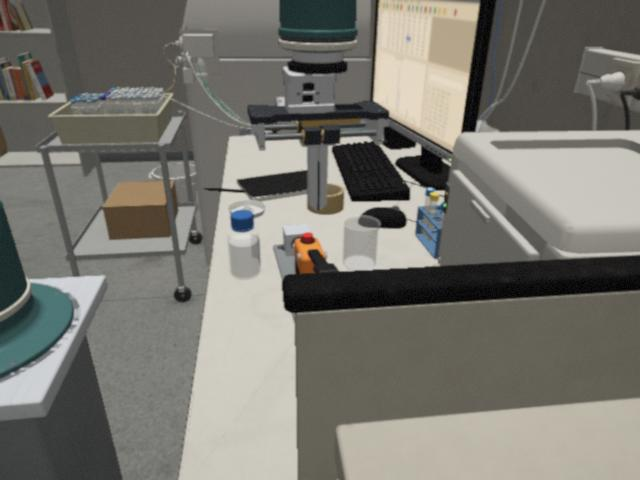

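Emit:
drive_tool(
  series=[
    {"jaw":0,"delta_pos":[-1.2,0.4,1.5],"roll":0},
    {"jaw":0,"delta_pos":[-1.2,0.4,2.0],"roll":0},
    {"jaw":0,"delta_pos":[0,0,2],"roll":0},
    {"jaw":0,"delta_pos":[0,0,2],"roll":0},
    {"jaw":0,"delta_pos":[0,0,0],"roll":0},
  ],
)

```text
time: 3.2
ee_pos: [0.5312, -0.0565, 0.1505]
eef_rot: [-2.125, -2.31, 0.004]
wrist_force: [-0.5, 0.1, -0.3]
gripper_width: 0.0002
```

```bash
python3 -c "
from h import *
st();rel(PAD+[0,0,.022]);d=snap('top','top1.png');d=snap('side','side1.png')
cv2.imwrite('pics/s2.png',cv2.cvtColor(cv2.resize(d['img'][130:290,220:420],None,fx=4,fy=4),cv2.COLOR_RGB2BGR));st()"
```

```text
3.2 [ 0.5312 -0.0565  0.1505] [-2.125 -2.31   0.004] [-0.47  0.08 -0.33] 0.000230484268120168
tool delta cm [-0.17  0.3   1.05] ydeg 4.776180514124001
3.3 [ 0.5325 -0.0569  0.1529] [-2.128 -2.311  0.   ] [-0.36 -0.16  0.74] 0.0005782586461379839
```

View pics/s2.png

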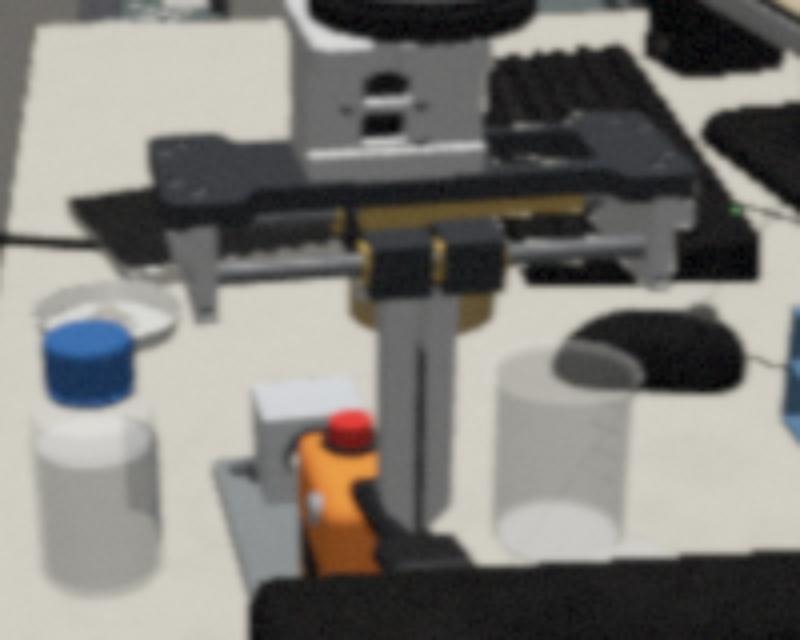

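Emit:
drive_tool(
  series=[
    {"jaw":0,"delta_pos":[-0.1,0.2,0.7],"roll":0},
    {"jaw":0,"delta_pos":[0,0,0.7],"roll":0},
    {"jaw":0,"delta_pos":[0,0,0.5],"roll":0},
    {"jaw":0,"delta_pos":[0,0,0.3],"roll":0},
    {"jaw":0,"delta_pos":[0,0,0],"roll":0},
  ],
)

```text
time: 3.8
ee_pos: [0.5344, -0.0579, 0.1301]
eef_rot: [-2.131, -2.308, 0.001]
wrist_force: [-0.2, -0.0, 1.0]
gripper_width: 0.0001
```

Emit:
drive_tool(
  series=[
    {"jaw":0,"delta_pos":[0,0,0.5],"roll":0},
    {"jaw":0,"delta_pos":[0,0,0.5],"roll":0},
    {"jaw":0,"delta_pos":[0,0,0.3],"roll":0},
    {"jaw":0,"delta_pos":[0,0,0],"roll":0},
  ],
)

```text
time: 4.2
ee_pos: [0.5349, -0.0584, 0.1173]
eef_rot: [2.131, 2.307, -0.0]
wrist_force: [1.0, -2.1, 5.6]
gripper_width: 0.0001
```

Emit:
drive_tool(
  series=[
    {"jaw":0,"delta_pos":[0,0,0.5],"roll":0},
    {"jaw":0,"delta_pos":[0,0,0.5],"roll":0},
    {"jaw":0,"delta_pos":[0,0,0.3],"roll":0},
    {"jaw":0,"delta_pos":[0,0,0],"roll":0},
  ],
)

```text
time: 4.6
ee_pos: [0.5349, -0.0581, 0.1043]
eef_rot: [2.131, 2.308, 0.0]
wrist_force: [0.5, -1.8, 6.2]
gripper_width: 0.0004
```

Emit:
drive_tool(
  series=[
    {"jaw":0,"delta_pos":[0,0,0.3],"roll":0},
    {"jaw":0,"delta_pos":[0,0,0.2],"roll":0},
    {"jaw":0,"delta_pos":[0,0,0.2],"roll":0},
    {"jaw":0,"delta_pos":[0,0,0],"roll":0},
    {"jaw":0,"delta_pos":[0,0,0],"roll":0},
  ],
)

```text
time: 5.1
ee_pos: [0.5348, -0.0576, 0.0974]
eef_rot: [-2.131, -2.309, -0.001]
wrist_force: [0.2, 1.1, 4.0]
gripper_width: 0.0006
```

```bash
python3 -c "
from h import *
st();d=snap('top','top2.png')
cv2.imwrite('pics/t2.png',cv2.cvtColor(cv2.resize(d['img'][225:305,240:440],None,fx=4,fy=4,interpolation=cv2.INTER_CUBIC),cv2.COLOR_RGB2BGR))
d=snap('side','side2.png')
cv2.imwrite('pics/s2.png',cv2.cvtColor(cv2.resize(d['img'][130:290,220:420],None,fx=4,fy=4),cv2.COLOR_RGB2BGR));st()"
```

```text
5.1 [ 0.5348 -0.0576  0.0974] [-2.131e+00 -2.309e+00 -1.000e-03] [0.24 1.05 3.99] 0.0005897973854199608
5.2 [ 0.5347 -0.0577  0.0974] [-2.131 -2.309 -0.   ] [1.48 1.73 3.81] 0.0003781208530901326
```

View pics/s2.png

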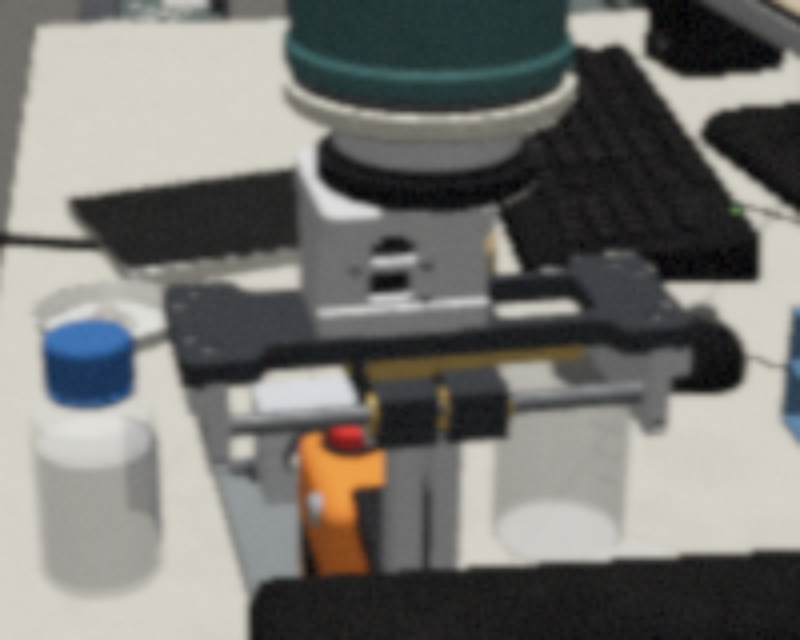

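View pics/t2.png

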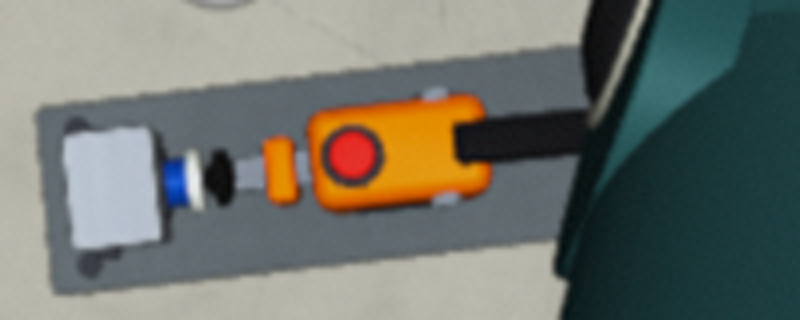

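Emit:
drive_tool(
  series=[
    {"jaw":0,"delta_pos":[0,0,-0.7],"roll":0},
    {"jaw":0,"delta_pos":[0,0,-1.2],"roll":0},
    {"jaw":0,"delta_pos":[0,0,-1.2],"roll":0},
    {"jaw":0,"delta_pos":[0,0,-1.2],"roll":0},
    {"jaw":0,"delta_pos":[0,0,-0.5],"roll":0},
  ],
)

```text
time: 5.7
ee_pos: [0.5351, -0.0579, 0.1472]
eef_rot: [2.13, 2.308, 0.002]
wrist_force: [0.8, -0.0, -1.0]
gripper_width: 0.0006
```

Emit:
drive_tool(
  series=[
    {"jaw":0,"delta_pos":[0,0,0],"roll":0},
    {"jaw":0,"delta_pos":[0,0,0.8],"roll":0},
    {"jaw":0,"delta_pos":[0,0,0.8],"roll":0},
    {"jaw":0,"delta_pos":[0,0,0.5],"roll":0},
    {"jaw":0,"delta_pos":[0,0,0.0],"roll":0},
  ],
)

```text
time: 6.2
ee_pos: [0.5341, -0.058, 0.1233]
eef_rot: [-2.13, -2.308, 0.002]
wrist_force: [-1.8, -0.1, 3.3]
gripper_width: 0.0004
```

Emit:
drive_tool(
  series=[
    {"jaw":0,"delta_pos":[0,0,0.2],"roll":0},
    {"jaw":0,"delta_pos":[0,0,0.2],"roll":0},
    {"jaw":0,"delta_pos":[0,0,0.1],"roll":0},
    {"jaw":0,"delta_pos":[0,0,0],"roll":0},
  ],
)

```text
time: 6.6
ee_pos: [0.5345, -0.0582, 0.1195]
eef_rot: [2.131, 2.308, -0.0]
wrist_force: [-3.2, -2.2, 5.6]
gripper_width: 0.0007
```

Emit:
drive_tool(
  series=[
    {"jaw":0,"delta_pos":[0,0,0.2],"roll":0},
    {"jaw":0,"delta_pos":[0,0,0.2],"roll":0},
    {"jaw":0,"delta_pos":[0,0,0.1],"roll":0},
    {"jaw":0,"delta_pos":[0,0,0],"roll":0},
  ],
)

```text
time: 7.0
ee_pos: [0.5346, -0.0583, 0.1146]
eef_rot: [2.131, 2.308, -0.0]
wrist_force: [-2.4, -3.3, 6.7]
gripper_width: 0.0003
```

Emit:
drive_tool(
  series=[
    {"jaw":0,"delta_pos":[0,0,0.2],"roll":0},
    {"jaw":0,"delta_pos":[0,0,0.2],"roll":0},
    {"jaw":0,"delta_pos":[0,0,0.0],"roll":0},
  ],
)

```text
time: 7.3
ee_pos: [0.5347, -0.058, 0.1104]
eef_rot: [2.131, 2.308, 0.0]
wrist_force: [-0.2, -0.3, 2.6]
gripper_width: 0.0005
```

Emit:
drive_tool(
  series=[
    {"jaw":0,"delta_pos":[0,0,0.2],"roll":0},
    {"jaw":0,"delta_pos":[0,0,0.2],"roll":0},
    {"jaw":0,"delta_pos":[0,0,0.0],"roll":0},
  ],
)

```text
time: 7.6
ee_pos: [0.5347, -0.0579, 0.1064]
eef_rot: [2.131, 2.309, 0.0]
wrist_force: [-1.0, -1.6, 6.6]
gripper_width: 0.0003
```

Emit:
drive_tool(
  series=[
    {"jaw":0,"delta_pos":[0,0,0.2],"roll":0},
    {"jaw":0,"delta_pos":[0,0,0.2],"roll":0},
    {"jaw":0,"delta_pos":[0,0,0.0],"roll":0},
  ],
)

```text
time: 7.9
ee_pos: [0.5348, -0.0577, 0.1025]
eef_rot: [-2.131, -2.309, -0.001]
wrist_force: [-3.4, -0.4, 8.8]
gripper_width: 0.0006
```

Emit:
drive_tool(
  series=[
    {"jaw":0,"delta_pos":[0,0,0.2],"roll":0},
    {"jaw":0,"delta_pos":[0,0,0.2],"roll":0},
    {"jaw":0,"delta_pos":[0,0,0.0],"roll":0},
  ],
)

```text
time: 8.2
ee_pos: [0.5348, -0.0574, 0.0986]
eef_rot: [-2.13, -2.309, -0.001]
wrist_force: [-3.3, 0.8, 12.1]
gripper_width: 0.0001
```

Emit:
drive_tool(
  series=[
    {"jaw":0,"delta_pos":[0,0,0.1],"roll":0},
    {"jaw":0,"delta_pos":[0,0,0.1],"roll":0},
    {"jaw":0,"delta_pos":[0,0,0.0],"roll":0},
  ],
)

```text
time: 8.5
ee_pos: [0.5347, -0.0572, 0.0967]
eef_rot: [-2.13, -2.309, -0.001]
wrist_force: [-3.0, 1.9, 10.7]
gripper_width: 0.0005
```

```bash
cat >> h.py <<'E'
def crop(f):
    d=snap('top','t_'+f);cv2.imwrite('pics/'+f,cv2.cvtColor(cv2.resize(d['img'][245:305,245:345],None,fx=8,fy=8,interpolation=cv2.INTER_CUBIC),cv2.COLOR_RGB2BGR))
E
python3 -c "
from h import *
st();crop('t3.png');st()"
```

```text
8.5 [ 0.5347 -0.0572  0.0967] [-2.130e+00 -2.309e+00 -1.000e-03] [-3.02  1.86 10.73] 0.0005075186121358324
8.55 [ 0.5348 -0.0572  0.0967] [-2.130e+00 -2.309e+00 -1.000e-03] [-3.67  1.97 10.87] 0.0003345654116282426
```

View pics/t3.png

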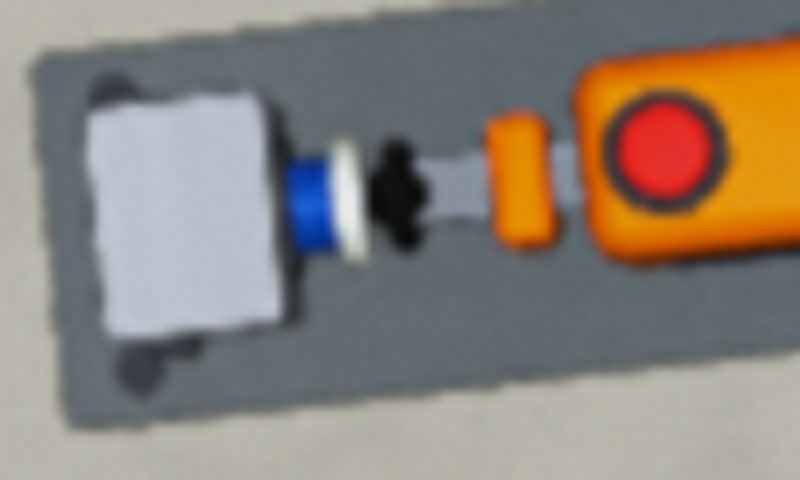

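Emit:
drive_tool(
  series=[
    {"jaw":0,"delta_pos":[0,0,-0.7],"roll":0},
    {"jaw":0,"delta_pos":[0,0,-1.2],"roll":0},
    {"jaw":0,"delta_pos":[0,0,-1.2],"roll":0},
    {"jaw":0,"delta_pos":[0,0,-1.2],"roll":0},
    {"jaw":0,"delta_pos":[0,0,-0.5],"roll":0},
  ],
)

```text
time: 9.05
ee_pos: [0.5351, -0.0578, 0.146]
eef_rot: [2.13, 2.308, 0.002]
wrist_force: [-0.5, 0.6, 0.0]
gripper_width: 0.0004
```

Emit:
drive_tool(
  series=[
    {"jaw":0,"delta_pos":[0,0,0],"roll":0},
    {"jaw":0,"delta_pos":[0,0,0.8],"roll":0},
    {"jaw":0,"delta_pos":[0,0,0.8],"roll":0},
    {"jaw":0,"delta_pos":[0,0,0.5],"roll":0},
    {"jaw":0,"delta_pos":[0,0,0.0],"roll":0},
  ],
)

```text
time: 9.55
ee_pos: [0.5342, -0.0581, 0.1224]
eef_rot: [-2.131, -2.308, 0.002]
wrist_force: [-0.7, 0.3, 4.1]
gripper_width: 0.0007
```

Emit:
drive_tool(
  series=[
    {"jaw":0,"delta_pos":[0,0,0.2],"roll":0},
    {"jaw":0,"delta_pos":[0,0,0.1],"roll":0},
    {"jaw":0,"delta_pos":[0,0,0],"roll":0},
  ],
)

```text
time: 9.85
ee_pos: [0.5344, -0.0582, 0.1204]
eef_rot: [-2.131, -2.308, 0.001]
wrist_force: [-2.9, -1.7, 4.8]
gripper_width: 0.0002
```

Emit:
drive_tool(
  series=[
    {"jaw":0,"delta_pos":[0,0,0.1],"roll":0},
    {"jaw":0,"delta_pos":[0,0,0.1],"roll":0},
    {"jaw":0,"delta_pos":[0,0,0.1],"roll":0},
    {"jaw":0,"delta_pos":[0,0,0],"roll":0},
  ],
)

```text
time: 10.25
ee_pos: [0.5346, -0.0583, 0.1177]
eef_rot: [2.131, 2.308, -0.0]
wrist_force: [-3.8, -2.7, 8.1]
gripper_width: 0.0005
```

Emit:
drive_tool(
  series=[
    {"jaw":0,"delta_pos":[0,0,0.1],"roll":0},
    {"jaw":0,"delta_pos":[0,0,0.1],"roll":0},
    {"jaw":0,"delta_pos":[0,0,0.1],"roll":0},
    {"jaw":0,"delta_pos":[0,0,0],"roll":0},
  ],
)

```text
time: 10.65
ee_pos: [0.5346, -0.0583, 0.1148]
eef_rot: [2.131, 2.308, -0.0]
wrist_force: [-4.4, -3.4, 9.3]
gripper_width: 0.0004
```

Emit:
drive_tool(
  series=[
    {"jaw":0,"delta_pos":[0,0,0.1],"roll":0},
    {"jaw":0,"delta_pos":[0,0,0.1],"roll":0},
    {"jaw":0,"delta_pos":[0,0,0.1],"roll":0},
    {"jaw":0,"delta_pos":[0,0,0],"roll":0},
  ],
)

```text
time: 11.05
ee_pos: [0.5346, -0.0584, 0.1119]
eef_rot: [2.131, 2.308, -0.0]
wrist_force: [-5.0, -4.1, 10.4]
gripper_width: 0.0006
```

Emit:
drive_tool(
  series=[
    {"jaw":0,"delta_pos":[0,0,0.1],"roll":0},
    {"jaw":0,"delta_pos":[0,0,0.1],"roll":0},
    {"jaw":0,"delta_pos":[0,0,0.1],"roll":0},
    {"jaw":0,"delta_pos":[0,0,0],"roll":0},
  ],
)

```text
time: 11.45
ee_pos: [0.5347, -0.0582, 0.1087]
eef_rot: [2.131, 2.308, 0.0]
wrist_force: [-2.6, -2.3, 7.4]
gripper_width: 0.0009
```

Emit:
drive_tool(
  series=[
    {"jaw":0,"delta_pos":[0,0,0.1],"roll":0},
    {"jaw":0,"delta_pos":[0,0,0.1],"roll":0},
    {"jaw":0,"delta_pos":[0,0,0.1],"roll":0},
    {"jaw":0,"delta_pos":[0,0,0],"roll":0},
  ],
)

```text
time: 11.85
ee_pos: [0.5347, -0.0581, 0.1058]
eef_rot: [2.131, 2.308, 0.0]
wrist_force: [-3.0, -2.5, 8.4]
gripper_width: 0.0003
```

Emit:
drive_tool(
  series=[
    {"jaw":0,"delta_pos":[0,0,0.1],"roll":0},
    {"jaw":0,"delta_pos":[0,0,0.1],"roll":0},
    {"jaw":0,"delta_pos":[0,0,0.1],"roll":0},
    {"jaw":0,"delta_pos":[0,0,0],"roll":0},
  ],
)

```text
time: 12.25
ee_pos: [0.5347, -0.058, 0.1028]
eef_rot: [2.131, 2.308, 0.0]
wrist_force: [-4.1, -1.1, 10.2]
gripper_width: 0.0004
```

Emit:
drive_tool(
  series=[
    {"jaw":0,"delta_pos":[0,0,0.1],"roll":0},
    {"jaw":0,"delta_pos":[0,0,0.1],"roll":0},
    {"jaw":0,"delta_pos":[0,0,0.1],"roll":0},
    {"jaw":0,"delta_pos":[0,0,0],"roll":0},
  ],
)

```text
time: 12.65
ee_pos: [0.5347, -0.0577, 0.0999]
eef_rot: [-2.131, -2.309, -0.001]
wrist_force: [-4.3, 0.4, 10.8]
gripper_width: 0.0004
```

Emit:
drive_tool(
  series=[
    {"jaw":0,"delta_pos":[0,0,0.1],"roll":0},
    {"jaw":0,"delta_pos":[0,0,0.1],"roll":0},
    {"jaw":0,"delta_pos":[0,0,0.0],"roll":0},
  ],
)

```text
time: 12.95
ee_pos: [0.5347, -0.0575, 0.0979]
eef_rot: [-2.13, -2.309, -0.001]
wrist_force: [-4.1, 1.2, 11.8]
gripper_width: 0.0009
```

```bash
python3 -c "
from h import *
st();crop('t4.png');st()"
```

```text
12.95 [ 0.5347 -0.0575  0.0979] [-2.130e+00 -2.309e+00 -1.000e-03] [-4.07  1.25 11.84] 0.0008687943499501954
13.0 [ 0.5347 -0.0576  0.0979] [-2.130e+00 -2.309e+00 -1.000e-03] [-4.17  1.58 11.79] 0.0005772543807359334
```

View pics/t4.png

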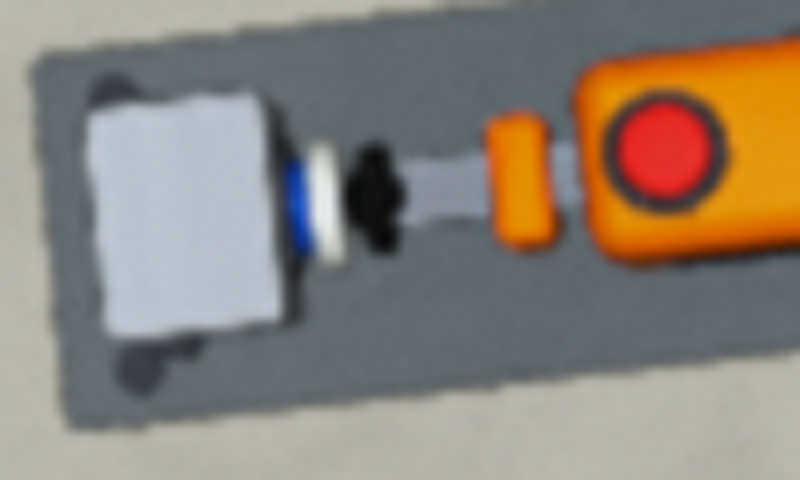

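Emit:
drive_tool(
  series=[
    {"jaw":0,"delta_pos":[0,0,0.1],"roll":0},
    {"jaw":0,"delta_pos":[0,0,0.0],"roll":0},
    {"jaw":0,"delta_pos":[0,0,0.0],"roll":0},
  ],
)

```text
time: 13.3
ee_pos: [0.5347, -0.0574, 0.0969]
eef_rot: [-2.13, -2.309, -0.001]
wrist_force: [-3.1, 1.4, 11.3]
gripper_width: 0.0003
```

Emit:
drive_tool(
  series=[
    {"jaw":0,"delta_pos":[0,0,0.1],"roll":0},
    {"jaw":0,"delta_pos":[0,0,0.0],"roll":0},
  ],
)

```text
time: 13.5
ee_pos: [0.5347, -0.0573, 0.0957]
eef_rot: [-2.13, -2.309, -0.001]
wrist_force: [-2.6, 2.0, 8.4]
gripper_width: 0.0005
```

Emit:
drive_tool(
  series=[
    {"jaw":0,"delta_pos":[0,0,-0.7],"roll":0},
    {"jaw":0,"delta_pos":[0,0,-1.2],"roll":0},
    {"jaw":0,"delta_pos":[0,0,-1.2],"roll":0},
    {"jaw":0,"delta_pos":[0,0,-1.2],"roll":0},
    {"jaw":0,"delta_pos":[0,0,-0.6],"roll":0},
  ],
)

```text
time: 14.0
ee_pos: [0.5351, -0.0578, 0.1461]
eef_rot: [2.13, 2.308, 0.002]
wrist_force: [0.2, -0.1, -0.6]
gripper_width: -0.0
```

Emit:
drive_tool(
  series=[
    {"jaw":0,"delta_pos":[0,0,0],"roll":0},
    {"jaw":0,"delta_pos":[0,0,0.8],"roll":0},
    {"jaw":0,"delta_pos":[0,0,0.8],"roll":0},
    {"jaw":0,"delta_pos":[0,0,0.5],"roll":0},
    {"jaw":0,"delta_pos":[0,0,0.0],"roll":0},
  ],
)

```text
time: 14.5
ee_pos: [0.5342, -0.0581, 0.1224]
eef_rot: [-2.131, -2.308, 0.002]
wrist_force: [-1.1, 0.8, 3.2]
gripper_width: 0.0004
```

Emit:
drive_tool(
  series=[
    {"jaw":0,"delta_pos":[0,0,0.2],"roll":0},
    {"jaw":0,"delta_pos":[0,0,0.1],"roll":0},
    {"jaw":0,"delta_pos":[0,0,0],"roll":0},
  ],
)

```text
time: 14.8
ee_pos: [0.5344, -0.0581, 0.1204]
eef_rot: [-2.131, -2.308, 0.001]
wrist_force: [-2.5, -1.2, 4.6]
gripper_width: 0.0005
```

Emit:
drive_tool(
  series=[
    {"jaw":0,"delta_pos":[0,0,0.1],"roll":0},
    {"jaw":0,"delta_pos":[0,0,0.1],"roll":0},
    {"jaw":0,"delta_pos":[0,0,0.1],"roll":0},
    {"jaw":0,"delta_pos":[0,0,0],"roll":0},
  ],
)

```text
time: 15.2
ee_pos: [0.5346, -0.0582, 0.1177]
eef_rot: [2.131, 2.308, -0.0]
wrist_force: [-3.3, -2.7, 7.7]
gripper_width: 0.0001
```

Emit:
drive_tool(
  series=[
    {"jaw":0,"delta_pos":[0,0,0.1],"roll":0},
    {"jaw":0,"delta_pos":[0,0,0.1],"roll":0},
    {"jaw":0,"delta_pos":[0,0,0],"roll":0},
  ],
)

```text
time: 15.5
ee_pos: [0.5346, -0.0583, 0.1158]
eef_rot: [2.131, 2.308, -0.0]
wrist_force: [-3.2, -3.0, 9.2]
gripper_width: 0.0006
```

Emit:
drive_tool(
  series=[
    {"jaw":0,"delta_pos":[0,0,0.1],"roll":0},
    {"jaw":0,"delta_pos":[0,0,0.1],"roll":0},
    {"jaw":0,"delta_pos":[0,0,0],"roll":0},
  ],
)

```text
time: 15.8
ee_pos: [0.5347, -0.0583, 0.1138]
eef_rot: [2.131, 2.308, 0.0]
wrist_force: [-4.8, -3.5, 9.4]
gripper_width: 0.0003
```

Emit:
drive_tool(
  series=[
    {"jaw":0,"delta_pos":[0,0,0.1],"roll":0},
    {"jaw":0,"delta_pos":[0,0,0.1],"roll":0},
    {"jaw":0,"delta_pos":[0,0,0],"roll":0},
  ],
)

```text
time: 16.1
ee_pos: [0.5347, -0.0583, 0.1119]
eef_rot: [2.131, 2.308, 0.0]
wrist_force: [-3.9, -2.8, 10.0]
gripper_width: 0.0005
```

Emit:
drive_tool(
  series=[
    {"jaw":0,"delta_pos":[0,0,0.1],"roll":0},
    {"jaw":0,"delta_pos":[0,0,0.1],"roll":0},
    {"jaw":0,"delta_pos":[0,0,0],"roll":0},
  ],
)

```text
time: 16.4
ee_pos: [0.5348, -0.0582, 0.1098]
eef_rot: [2.131, 2.308, 0.0]
wrist_force: [-3.4, -2.7, 7.2]
gripper_width: 0.0003
```

Emit:
drive_tool(
  series=[
    {"jaw":0,"delta_pos":[0,0,0.1],"roll":0},
    {"jaw":0,"delta_pos":[0,0,0.1],"roll":0},
    {"jaw":0,"delta_pos":[0,0,0],"roll":0},
  ],
)

```text
time: 16.7
ee_pos: [0.5348, -0.0581, 0.1078]
eef_rot: [2.131, 2.308, 0.0]
wrist_force: [-3.1, -3.3, 8.6]
gripper_width: 0.0001
```

```bash
python3 -c "
from h import *
st();crop('t5.png');st()"
```

```text
16.7 [ 0.5348 -0.0581  0.1078] [2.131 2.308 0.   ] [-3.12 -3.3   8.55] 9.577062145020863e-05
16.75 [ 0.5348 -0.0582  0.1078] [2.131 2.308 0.   ] [-2.26 -3.27  8.13] 0.00031544489244764336
```

View pics/t5.png

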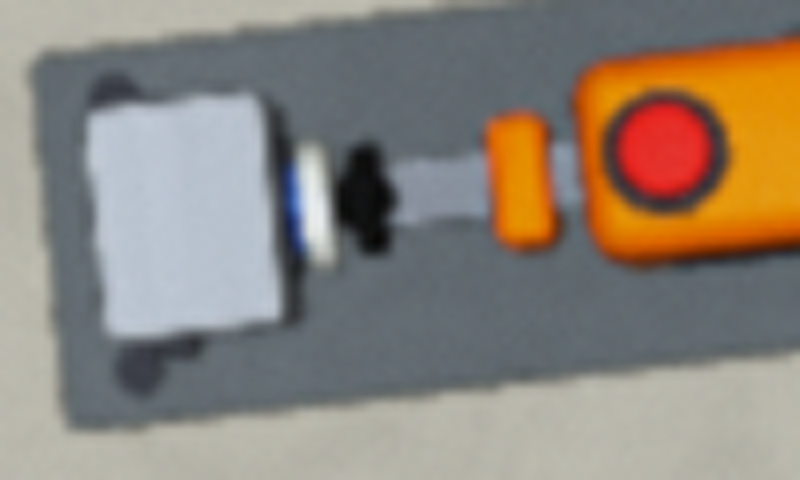

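Emit:
drive_tool(
  series=[
    {"jaw":0,"delta_pos":[0,0,0.1],"roll":0},
    {"jaw":0,"delta_pos":[0,0,0.1],"roll":0},
    {"jaw":0,"delta_pos":[0,0,0],"roll":0},
  ],
)

```text
time: 17.05
ee_pos: [0.5348, -0.0581, 0.1058]
eef_rot: [2.131, 2.308, 0.0]
wrist_force: [-4.8, -3.1, 8.2]
gripper_width: 0.0005
```

Emit:
drive_tool(
  series=[
    {"jaw":0,"delta_pos":[0,0,0.1],"roll":0},
    {"jaw":0,"delta_pos":[0,0,0.1],"roll":0},
    {"jaw":0,"delta_pos":[0,0,0],"roll":0},
  ],
)

```text
time: 17.35
ee_pos: [0.5348, -0.058, 0.1039]
eef_rot: [2.131, 2.308, 0.001]
wrist_force: [-3.9, -1.8, 10.3]
gripper_width: 0.0004
```

Emit:
drive_tool(
  series=[
    {"jaw":0,"delta_pos":[0,0,0.1],"roll":0},
    {"jaw":0,"delta_pos":[0,0,0.1],"roll":0},
    {"jaw":0,"delta_pos":[0,0,0],"roll":0},
  ],
)

```text
time: 17.65
ee_pos: [0.5348, -0.0579, 0.1019]
eef_rot: [2.131, 2.308, 0.001]
wrist_force: [-4.0, -0.0, 11.2]
gripper_width: 0.0005
```

Emit:
drive_tool(
  series=[
    {"jaw":0,"delta_pos":[0,0,0.1],"roll":0},
    {"jaw":0,"delta_pos":[0,0,0.1],"roll":0},
    {"jaw":0,"delta_pos":[0,0,0],"roll":0},
  ],
)

```text
time: 17.95
ee_pos: [0.5348, -0.0577, 0.0999]
eef_rot: [-2.131, -2.309, -0.001]
wrist_force: [-4.2, 0.3, 11.9]
gripper_width: 0.0004
```

Emit:
drive_tool(
  series=[
    {"jaw":0,"delta_pos":[0,0,0.1],"roll":0},
    {"jaw":0,"delta_pos":[0,0,0.1],"roll":0},
    {"jaw":0,"delta_pos":[0,0,0],"roll":0},
  ],
)

```text
time: 18.25
ee_pos: [0.5348, -0.0575, 0.0979]
eef_rot: [-2.13, -2.309, -0.001]
wrist_force: [-5.0, 1.4, 13.4]
gripper_width: 0.0004
```

Emit:
drive_tool(
  series=[
    {"jaw":0,"delta_pos":[0,0,0.1],"roll":0},
    {"jaw":0,"delta_pos":[0,0,0],"roll":0},
  ],
)

```text
time: 18.45
ee_pos: [0.5348, -0.0574, 0.0969]
eef_rot: [-2.13, -2.309, -0.001]
wrist_force: [-4.7, 1.9, 13.8]
gripper_width: 0.0005
```

```bash
python3 -c "
from h import *
st();crop('t6.png');st()"
```

```text
18.45 [ 0.5348 -0.0574  0.0969] [-2.130e+00 -2.309e+00 -1.000e-03] [-4.67  1.94 13.78] 0.0004928784921367367
18.5 [ 0.5348 -0.0574  0.097 ] [-2.130e+00 -2.309e+00 -1.000e-03] [-3.77  2.18 13.76] 0.000598539036610944
```

View pics/t6.png

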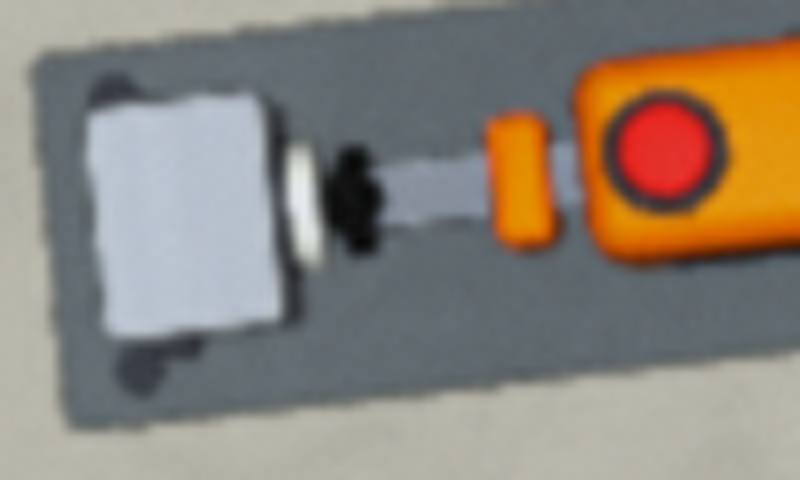

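Emit:
drive_tool(
  series=[
    {"jaw":0,"delta_pos":[0,0,0.1],"roll":0},
    {"jaw":0,"delta_pos":[0,0,0],"roll":0},
    {"jaw":0,"delta_pos":[0,0,0],"roll":0},
  ],
)

```text
time: 18.8
ee_pos: [0.5348, -0.0573, 0.0959]
eef_rot: [-2.13, -2.309, -0.001]
wrist_force: [-4.7, 2.4, 12.5]
gripper_width: 0.0006
```

Emit:
drive_tool(
  series=[
    {"jaw":0,"delta_pos":[0,0,0.05],"roll":0},
    {"jaw":0,"delta_pos":[0,0,0],"roll":0},
    {"jaw":0,"delta_pos":[0,0,0],"roll":0},
  ],
)

```text
time: 19.1
ee_pos: [0.5348, -0.0572, 0.0954]
eef_rot: [-2.13, -2.309, -0.001]
wrist_force: [-3.7, 2.2, 10.8]
gripper_width: 0.0003
```

Emit:
drive_tool(
  series=[
    {"jaw":0,"delta_pos":[0,0,-0.7],"roll":0},
    {"jaw":0,"delta_pos":[0,0,-1.2],"roll":0},
    {"jaw":0,"delta_pos":[0,0,-1.2],"roll":0},
    {"jaw":0,"delta_pos":[0,0,-1.2],"roll":0},
    {"jaw":0,"delta_pos":[0,0,-0.6],"roll":0},
  ],
)

```text
time: 19.6
ee_pos: [0.535, -0.0577, 0.1454]
eef_rot: [2.13, 2.308, 0.002]
wrist_force: [0.9, 0.3, 0.8]
gripper_width: 0.0003
```

Emit:
drive_tool(
  series=[
    {"jaw":0,"delta_pos":[0,0,0],"roll":0},
    {"jaw":0,"delta_pos":[0,0,0.8],"roll":0},
    {"jaw":0,"delta_pos":[0,0,0.8],"roll":0},
    {"jaw":0,"delta_pos":[0,0,0.5],"roll":0},
    {"jaw":0,"delta_pos":[0,0,0.0],"roll":0},
  ],
)

```text
time: 20.1
ee_pos: [0.5343, -0.0582, 0.122]
eef_rot: [-2.131, -2.308, 0.002]
wrist_force: [-0.3, -0.7, 6.0]
gripper_width: 0.0004
```

Emit:
drive_tool(
  series=[
    {"jaw":0,"delta_pos":[0,0,0.1],"roll":0},
    {"jaw":0,"delta_pos":[0,0,0.1],"roll":0},
    {"jaw":0,"delta_pos":[0,0,0],"roll":0},
  ],
)

```text
time: 20.4
ee_pos: [0.5343, -0.0582, 0.1208]
eef_rot: [-2.131, -2.308, 0.001]
wrist_force: [-1.7, -1.8, 5.7]
gripper_width: 0.0004
```

Emit:
drive_tool(
  series=[
    {"jaw":0,"delta_pos":[0,0,0.1],"roll":0},
    {"jaw":0,"delta_pos":[0,0,0.1],"roll":0},
    {"jaw":0,"delta_pos":[0,0,0],"roll":0},
  ],
)

```text
time: 20.7
ee_pos: [0.5344, -0.0584, 0.119]
eef_rot: [-2.131, -2.308, 0.001]
wrist_force: [-3.1, -3.5, 8.1]
gripper_width: 0.0006
```

Emit:
drive_tool(
  series=[
    {"jaw":0,"delta_pos":[0,0,0.1],"roll":0},
    {"jaw":0,"delta_pos":[0,0,0.1],"roll":0},
    {"jaw":0,"delta_pos":[0,0,0],"roll":0},
  ],
)

```text
time: 21.0
ee_pos: [0.5344, -0.0585, 0.1171]
eef_rot: [-2.131, -2.308, 0.001]
wrist_force: [-3.9, -2.5, 9.7]
gripper_width: 0.0003
```

Emit:
drive_tool(
  series=[
    {"jaw":0,"delta_pos":[0,0,0.1],"roll":0},
    {"jaw":0,"delta_pos":[0,0,0.1],"roll":0},
    {"jaw":0,"delta_pos":[0,0,0],"roll":0},
  ],
)

```text
time: 21.3
ee_pos: [0.5344, -0.0585, 0.1151]
eef_rot: [-2.132, -2.308, 0.001]
wrist_force: [-3.3, -2.9, 11.2]
gripper_width: 0.0003
```

Emit:
drive_tool(
  series=[
    {"jaw":0,"delta_pos":[0,0,0.1],"roll":0},
    {"jaw":0,"delta_pos":[0,0,0.1],"roll":0},
    {"jaw":0,"delta_pos":[0,0,0],"roll":0},
  ],
)

```text
time: 21.6
ee_pos: [0.5345, -0.0586, 0.1132]
eef_rot: [2.132, 2.308, -0.001]
wrist_force: [-3.1, -2.9, 11.6]
gripper_width: 0.0003
```

Emit:
drive_tool(
  series=[
    {"jaw":0,"delta_pos":[0,0,0.1],"roll":0},
    {"jaw":0,"delta_pos":[0,0,0],"roll":0},
  ],
)

```text
time: 21.8
ee_pos: [0.5345, -0.0586, 0.1122]
eef_rot: [2.132, 2.308, -0.001]
wrist_force: [-4.4, -3.4, 12.2]
gripper_width: 0.0003
```

Emit:
drive_tool(
  series=[
    {"jaw":0,"delta_pos":[0,0,0.1],"roll":0},
    {"jaw":0,"delta_pos":[0,0,0],"roll":0},
  ],
)

```text
time: 22.0
ee_pos: [0.5345, -0.0586, 0.1112]
eef_rot: [2.131, 2.308, -0.001]
wrist_force: [-4.2, -3.5, 12.3]
gripper_width: 0.0005
```

Emit:
drive_tool(
  series=[
    {"jaw":0,"delta_pos":[0,0,0.1],"roll":0},
    {"jaw":0,"delta_pos":[0,0,0],"roll":0},
  ],
)

```text
time: 22.2
ee_pos: [0.5345, -0.0585, 0.1102]
eef_rot: [2.132, 2.308, -0.001]
wrist_force: [-2.0, -2.8, 11.9]
gripper_width: 0.0004
```

Emit:
drive_tool(
  series=[
    {"jaw":0,"delta_pos":[0,0,0.1],"roll":0},
    {"jaw":0,"delta_pos":[0,0,0],"roll":0},
  ],
)

```text
time: 22.4
ee_pos: [0.5346, -0.0584, 0.1092]
eef_rot: [2.131, 2.308, -0.001]
wrist_force: [-2.8, -2.9, 9.4]
gripper_width: 0.0005
```

Emit:
drive_tool(
  series=[
    {"jaw":0,"delta_pos":[0,0,0.1],"roll":0},
    {"jaw":0,"delta_pos":[0,0,0.1],"roll":0},
    {"jaw":0,"delta_pos":[0,0,0],"roll":0},
  ],
)

```text
time: 22.7
ee_pos: [0.5345, -0.0584, 0.1071]
eef_rot: [2.131, 2.308, -0.001]
wrist_force: [-3.5, -3.0, 10.2]
gripper_width: 0.0001
```

Emit:
drive_tool(
  series=[
    {"jaw":0,"delta_pos":[0,0,0.1],"roll":0},
    {"jaw":0,"delta_pos":[0,0,0.1],"roll":0},
    {"jaw":0,"delta_pos":[0,0,0],"roll":0},
  ],
)

```text
time: 23.0
ee_pos: [0.5346, -0.0583, 0.1052]
eef_rot: [-2.131, -2.308, 0.0]
wrist_force: [-3.0, -2.6, 10.8]
gripper_width: 0.0004
```

Emit:
drive_tool(
  series=[
    {"jaw":0,"delta_pos":[0,0,0.1],"roll":0},
    {"jaw":0,"delta_pos":[0,0,0.1],"roll":0},
    {"jaw":0,"delta_pos":[0,0,0],"roll":0},
  ],
)

```text
time: 23.3
ee_pos: [0.5346, -0.0583, 0.1033]
eef_rot: [-2.131, -2.308, 0.0]
wrist_force: [-4.1, -1.9, 14.3]
gripper_width: 0.0005
```

Emit:
drive_tool(
  series=[
    {"jaw":0,"delta_pos":[0,0,0.1],"roll":0},
    {"jaw":0,"delta_pos":[0,0,0],"roll":0},
  ],
)

```text
time: 23.5
ee_pos: [0.5346, -0.0582, 0.1023]
eef_rot: [-2.131, -2.308, 0.0]
wrist_force: [-4.2, -1.0, 14.1]
gripper_width: 0.0006
```

Emit:
drive_tool(
  series=[
    {"jaw":0,"delta_pos":[0,0,0.1],"roll":0},
    {"jaw":0,"delta_pos":[0,0,0],"roll":0},
  ],
)

```text
time: 23.7
ee_pos: [0.5346, -0.0581, 0.1013]
eef_rot: [-2.131, -2.308, 0.0]
wrist_force: [-3.8, -0.5, 14.9]
gripper_width: 0.0005
```

Emit:
drive_tool(
  series=[
    {"jaw":0,"delta_pos":[0,0,0.1],"roll":0},
    {"jaw":0,"delta_pos":[0,0,0],"roll":0},
    {"jaw":0,"delta_pos":[0,0,0],"roll":0},
  ],
)

```text
time: 24.0
ee_pos: [0.5346, -0.0581, 0.1004]
eef_rot: [-2.131, -2.308, -0.0]
wrist_force: [-4.2, -0.6, 15.2]
gripper_width: 0.0002
```

Emit:
drive_tool(
  series=[
    {"jaw":0,"delta_pos":[0,0,0.05],"roll":0},
    {"jaw":0,"delta_pos":[0,0,0],"roll":0},
    {"jaw":0,"delta_pos":[0,0,0],"roll":0},
  ],
)

```text
time: 24.3
ee_pos: [0.5346, -0.058, 0.0999]
eef_rot: [-2.131, -2.308, -0.0]
wrist_force: [-4.7, 0.2, 16.0]
gripper_width: 0.0003
```

Emit:
drive_tool(
  series=[
    {"jaw":0,"delta_pos":[0,0,0],"roll":0},
    {"jaw":0,"delta_pos":[0,0,0],"roll":0},
    {"jaw":0,"delta_pos":[0,0,0],"roll":0},
  ],
)

```text
time: 24.6
ee_pos: [0.5346, -0.058, 0.0999]
eef_rot: [-2.131, -2.308, -0.0]
wrist_force: [-4.8, -0.3, 14.6]
gripper_width: 0.0003
```

Emit:
drive_tool(
  series=[
    {"jaw":0,"delta_pos":[0,0,-0.4],"roll":0},
    {"jaw":0,"delta_pos":[0,0,-0.8],"roll":0},
    {"jaw":0,"delta_pos":[0,0,-1.0],"roll":0},
    {"jaw":0,"delta_pos":[0,0,-1.2],"roll":0},
    {"jaw":0,"delta_pos":[0,0,-1.4],"roll":0},
  ],
)

```text
time: 25.1
ee_pos: [0.5344, -0.0578, 0.1482]
eef_rot: [-2.13, -2.308, 0.001]
wrist_force: [0.2, 0.2, 0.1]
gripper_width: 0.0004
```

Emit:
drive_tool(
  series=[
    {"jaw":0,"delta_pos":[0,0,-1.5],"roll":0},
    {"jaw":0,"delta_pos":[0,0,-0.5],"roll":0},
    {"jaw":0,"delta_pos":[0,0,0],"roll":0},
  ],
)

```text
time: 25.4
ee_pos: [0.5351, -0.0578, 0.1684]
eef_rot: [2.13, 2.308, 0.002]
wrist_force: [0.2, 0.9, 0.2]
gripper_width: 0.0004
```

```bash
python3 -c "
from h import *
st();rel(REL+[0,0,.022]);crop('t7.png')"
```

```text
25.4 [ 0.5351 -0.0578  0.1684] [2.130e+00 2.308e+00 2.000e-03] [0.23 0.93 0.24] 0.00035219821076892224
tool delta cm [13.99 -0.29  4.34] ydeg 4.597987723118738
```

View pics/t7.png

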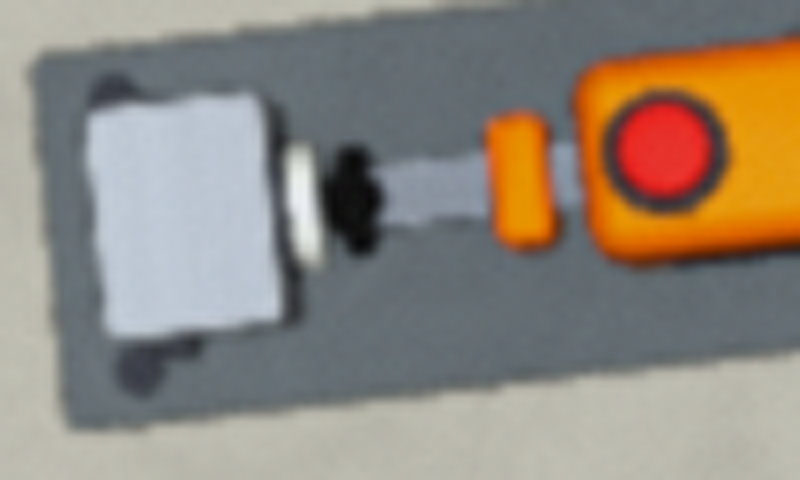

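Emit:
drive_tool(
  series=[
    {"jaw":0,"delta_pos":[0,0,1.5],"roll":0},
    {"jaw":0,"delta_pos":[0,0,1.4],"roll":0},
    {"jaw":0,"delta_pos":[0,0,1.0],"roll":0},
    {"jaw":0,"delta_pos":[0,0,0.5],"roll":0},
    {"jaw":0,"delta_pos":[0,0,0],"roll":0},
  ],
)

```text
time: 25.95
ee_pos: [0.534, -0.0584, 0.1224]
eef_rot: [-2.131, -2.307, 0.003]
wrist_force: [-4.7, -1.6, 8.1]
gripper_width: 0.0006
```

Emit:
drive_tool(
  series=[
    {"jaw":0,"delta_pos":[0,0,0.1],"roll":0},
    {"jaw":0,"delta_pos":[0,0,0.1],"roll":0},
    {"jaw":0,"delta_pos":[0,0,0.1],"roll":0},
    {"jaw":0,"delta_pos":[0,0,0],"roll":0},
  ],
)

```text
time: 26.35
ee_pos: [0.534, -0.0586, 0.12]
eef_rot: [-2.131, -2.307, 0.002]
wrist_force: [-5.5, -3.1, 10.3]
gripper_width: 0.0002
```

Emit:
drive_tool(
  series=[
    {"jaw":0,"delta_pos":[0,0,0.1],"roll":0},
    {"jaw":0,"delta_pos":[0,0,0.1],"roll":0},
    {"jaw":0,"delta_pos":[0,0,0],"roll":0},
  ],
)

```text
time: 26.65
ee_pos: [0.5341, -0.0587, 0.1182]
eef_rot: [-2.131, -2.307, 0.002]
wrist_force: [-6.1, -4.1, 12.8]
gripper_width: 0.0002
```

Emit:
drive_tool(
  series=[
    {"jaw":0,"delta_pos":[0,0,0.1],"roll":0},
    {"jaw":0,"delta_pos":[0,0,0],"roll":0},
  ],
)

```text
time: 26.85
ee_pos: [0.5341, -0.0588, 0.1173]
eef_rot: [-2.132, -2.307, 0.002]
wrist_force: [-6.4, -1.9, 13.4]
gripper_width: 0.0005
```

Emit:
drive_tool(
  series=[
    {"jaw":0,"delta_pos":[0,0,0.1],"roll":0},
    {"jaw":0,"delta_pos":[0,0,0.1],"roll":0},
    {"jaw":0,"delta_pos":[0,0,0],"roll":0},
  ],
)

```text
time: 27.15
ee_pos: [0.5341, -0.0589, 0.1153]
eef_rot: [-2.132, -2.307, 0.002]
wrist_force: [-7.0, -4.3, 14.5]
gripper_width: 0.0006
```

Emit:
drive_tool(
  series=[
    {"jaw":0,"delta_pos":[0,0,0.1],"roll":0},
    {"jaw":0,"delta_pos":[0,0,0],"roll":0},
  ],
)

```text
time: 27.35
ee_pos: [0.5341, -0.0589, 0.1143]
eef_rot: [-2.132, -2.307, 0.002]
wrist_force: [-6.8, -4.6, 15.9]
gripper_width: 0.0003
```

Emit:
drive_tool(
  series=[
    {"jaw":0,"delta_pos":[0,0,0],"roll":0},
    {"jaw":0,"delta_pos":[0,0,0],"roll":0},
  ],
)

```text
time: 27.55
ee_pos: [0.5342, -0.0589, 0.1144]
eef_rot: [-2.132, -2.307, 0.002]
wrist_force: [-6.4, -3.2, 14.6]
gripper_width: 0.0003
```

Emit:
drive_tool(
  series=[
    {"jaw":0,"delta_pos":[0,0,0],"roll":0},
    {"jaw":0,"delta_pos":[0,0,0],"roll":0},
  ],
)

```text
time: 27.75
ee_pos: [0.5341, -0.0589, 0.1144]
eef_rot: [-2.132, -2.307, 0.002]
wrist_force: [-6.5, -4.0, 14.4]
gripper_width: 0.0007
```

Emit:
drive_tool(
  series=[
    {"jaw":0,"delta_pos":[0,0,-0.4],"roll":0},
    {"jaw":0,"delta_pos":[0,0,-0.8],"roll":0},
    {"jaw":0,"delta_pos":[0,0,-1.0],"roll":0},
    {"jaw":0,"delta_pos":[0,0,-1.5],"roll":0},
    {"jaw":0,"delta_pos":[0,0,-1.7],"roll":0},
  ],
)

```text
time: 28.25
ee_pos: [0.5345, -0.058, 0.1693]
eef_rot: [-2.131, -2.308, 0.001]
wrist_force: [-0.1, 0.1, 0.3]
gripper_width: 0.0005
```

Emit:
drive_tool(
  series=[
    {"jaw":0,"delta_pos":[2.5,0,0],"roll":0},
    {"jaw":0,"delta_pos":[3.5,0,0],"roll":0},
    {"jaw":0,"delta_pos":[3.5,-0.2,0],"roll":0},
    {"jaw":0,"delta_pos":[2.5,-0.1,0],"roll":0},
    {"jaw":0,"delta_pos":[2,0,0],"roll":0},
  ],
)

```text
time: 28.75
ee_pos: [0.5202, 0.0832, 0.1691]
eef_rot: [2.129, 2.31, 0.001]
wrist_force: [-0.1, -0.5, -0.7]
gripper_width: 0.0002
```

Emit:
drive_tool(
  series=[
    {"jaw":0,"delta_pos":[0,0,1],"roll":0},
    {"jaw":0,"delta_pos":[0,0,0.5],"roll":0},
    {"jaw":0,"delta_pos":[0,0,0],"roll":0},
  ],
)

```text
time: 29.05
ee_pos: [0.5201, 0.0803, 0.153]
eef_rot: [-2.132, -2.307, 0.002]
wrist_force: [-0.4, -0.3, 0.2]
gripper_width: 0.0003
```

```bash
python3 -c "
from h import *
st();rel(REL+[0,0,.022])
d=snap('side','side8.png')
cv2.imwrite('pics/s8.png',cv2.cvtColor(cv2.resize(d['img'][130:290,220:420],None,fx=4,fy=4),cv2.COLOR_RGB2BGR))
d=snap('top','top8.png')
cv2.imwrite('pics/t8.png',cv2.cvtColor(cv2.resize(d['img'][225:305,240:440],None,fx=4,fy=4,interpolation=cv2.INTER_CUBIC),cv2.COLOR_RGB2BGR));rel(REL+[0,0,.022])"
```

```text
29.05 [0.5201 0.0803 0.153 ] [-2.132e+00 -2.307e+00  2.000e-03] [-0.38 -0.29  0.16] 0.0003255442972587487
tool delta cm [0.11 0.1  2.8 ] ydeg 4.523366036870295
tool delta cm [0.11 0.05 2.86] ydeg 4.4982267109255725
```

View pics/s8.png

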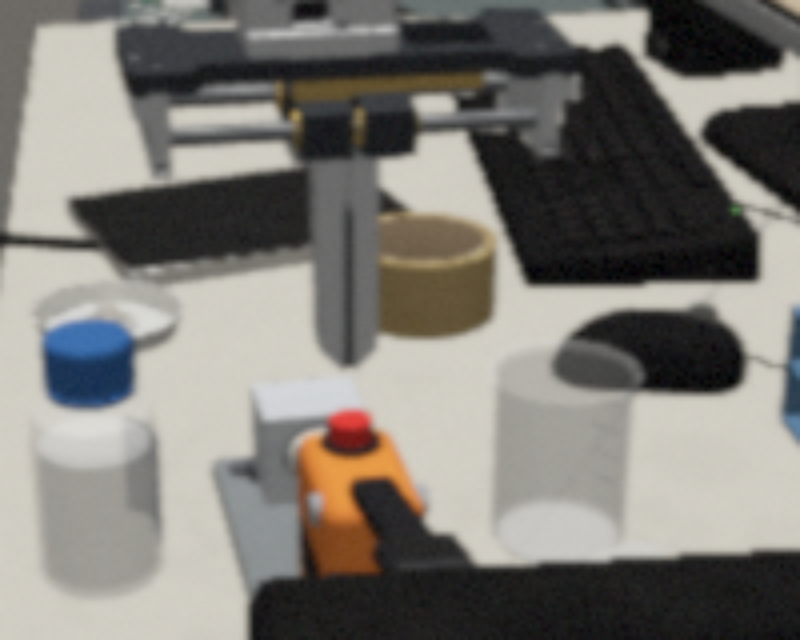

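View pics/t8.png

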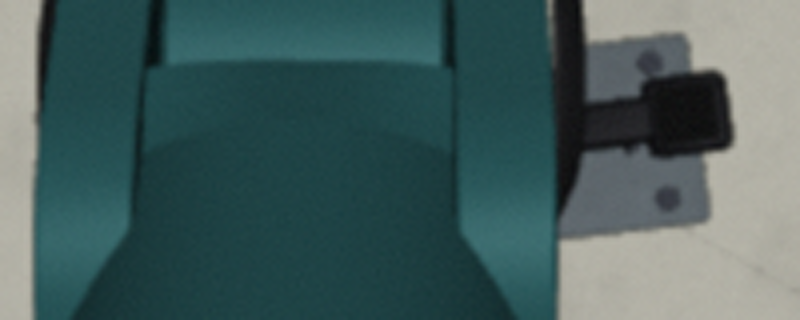

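Emit:
drive_tool(
  series=[
    {"jaw":0,"delta_pos":[0.1,0.1,1.0],"roll":0},
    {"jaw":0,"delta_pos":[0,0,1.0],"roll":0},
    {"jaw":0,"delta_pos":[0,0,0.5],"roll":0},
    {"jaw":0,"delta_pos":[0,0,0],"roll":0},
    {"jaw":0,"delta_pos":[0,0,0],"roll":0},
  ],
)

```text
time: 29.65
ee_pos: [0.5214, 0.0823, 0.1284]
eef_rot: [2.131, 2.308, -0.001]
wrist_force: [0.9, -0.3, 0.1]
gripper_width: 0.0008
```

Emit:
drive_tool(
  series=[
    {"jaw":0,"delta_pos":[0,0,0.3],"roll":0},
    {"jaw":0,"delta_pos":[0,0,0.2],"roll":0},
    {"jaw":0,"delta_pos":[0,0,0.2],"roll":0},
    {"jaw":0,"delta_pos":[0,0,0.1],"roll":0},
    {"jaw":0,"delta_pos":[0,0,0],"roll":0},
  ],
)

```text
time: 30.15
ee_pos: [0.5216, 0.0825, 0.1206]
eef_rot: [2.131, 2.308, 0.001]
wrist_force: [0.1, 0.6, 2.5]
gripper_width: 0.0002
```

Emit:
drive_tool(
  series=[
    {"jaw":0,"delta_pos":[0,0,0.2],"roll":0},
    {"jaw":0,"delta_pos":[0,0,0.2],"roll":0},
    {"jaw":0,"delta_pos":[0,0,0],"roll":0},
    {"jaw":0,"delta_pos":[0,0,0],"roll":0},
  ],
)

```text
time: 30.55
ee_pos: [0.5216, 0.0825, 0.1165]
eef_rot: [2.131, 2.308, 0.0]
wrist_force: [1.8, 0.5, 2.7]
gripper_width: 0.0005
```

Emit:
drive_tool(
  series=[
    {"jaw":0,"delta_pos":[0,0,0.05],"roll":0},
    {"jaw":0,"delta_pos":[0,0,0],"roll":0},
    {"jaw":0,"delta_pos":[0,0,0],"roll":0},
    {"jaw":0,"delta_pos":[0,0,0],"roll":0},
    {"jaw":0,"delta_pos":[0,0,0],"roll":0},
  ],
)

```text
time: 31.05
ee_pos: [0.5214, 0.0825, 0.116]
eef_rot: [2.131, 2.308, 0.0]
wrist_force: [2.0, 0.7, 2.8]
gripper_width: 0.0004
```

Emit:
drive_tool(
  series=[
    {"jaw":0,"delta_pos":[0,0,0],"roll":0},
    {"jaw":0,"delta_pos":[0,0,0],"roll":0},
    {"jaw":0,"delta_pos":[0,0,0],"roll":0},
    {"jaw":0,"delta_pos":[0,0,0],"roll":0},
    {"jaw":0,"delta_pos":[0,0,0],"roll":0},
  ],
)

```text
time: 31.55
ee_pos: [0.5214, 0.0825, 0.116]
eef_rot: [2.131, 2.308, -0.0]
wrist_force: [2.5, 0.1, 3.4]
gripper_width: 0.0005
```

Emit:
drive_tool(
  series=[
    {"jaw":0,"delta_pos":[0,0,0],"roll":0},
    {"jaw":0,"delta_pos":[0,0,0],"roll":0},
    {"jaw":0,"delta_pos":[0,0,0],"roll":0},
    {"jaw":0,"delta_pos":[0,0,0],"roll":0},
    {"jaw":0,"delta_pos":[0,0,0],"roll":0},
  ],
)

```text
time: 32.05
ee_pos: [0.5214, 0.0825, 0.116]
eef_rot: [2.131, 2.308, -0.0]
wrist_force: [2.5, 0.4, 3.1]
gripper_width: 0.0005
```

Lift off and clear the view.

Emit:
drive_tool(
  series=[
    {"jaw":0,"delta_pos":[0,0,-0.4],"roll":0},
    {"jaw":0,"delta_pos":[0,0,-1.5],"roll":0},
    {"jaw":0,"delta_pos":[0,0,-3],"roll":0},
    {"jaw":0,"delta_pos":[0,0,-3],"roll":0},
    {"jaw":0,"delta_pos":[0,0,-2],"roll":0},
  ],
)

```text
time: 32.55
ee_pos: [0.5212, 0.0821, 0.2176]
eef_rot: [2.131, 2.308, 0.001]
wrist_force: [0.1, -0.1, -0.8]
gripper_width: 0.0004
```

Emit:
drive_tool(
  series=[
    {"jaw":0,"delta_pos":[-3,0,0],"roll":0},
    {"jaw":0,"delta_pos":[-4,0,0],"roll":0},
    {"jaw":0,"delta_pos":[-4,0,0],"roll":0},
    {"jaw":0,"delta_pos":[-4,0,0],"roll":0},
    {"jaw":0,"delta_pos":[0,0,0],"roll":0},
  ],
)

```text
time: 33.05
ee_pos: [0.5325, -0.0725, 0.2161]
eef_rot: [2.138, 2.301, -0.002]
wrist_force: [0.4, 0.1, 0.7]
gripper_width: 0.0004
```

```bash
python3 -c "
from h import *
st();crop('t9.png')
d=snap('side','side9.png')"
```

```text
33.05 [ 0.5325 -0.0725  0.2161] [ 2.138e+00  2.301e+00 -2.000e-03] [0.44 0.06 0.69] 0.00035144684548992796
```

View pics/t9.png

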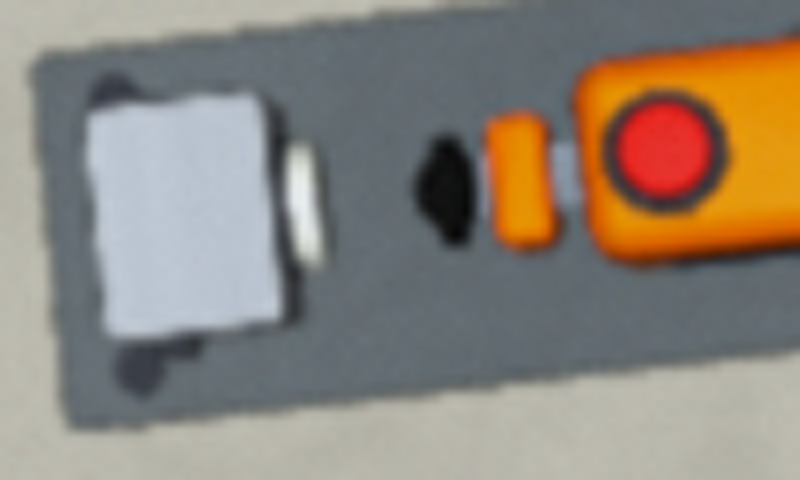

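View pics/side9.png

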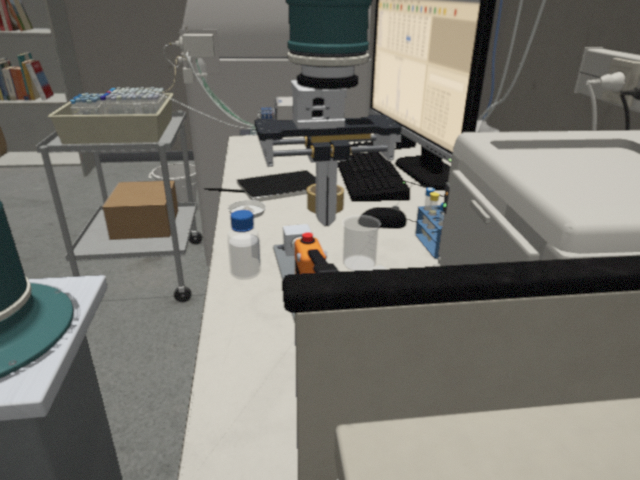

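```bash
python3 -c "
from h import *
st();print(r.finish_job())"
```

```text
33.15 [ 0.5329 -0.0677  0.2155] [-2.133 -2.306  0.   ] [-0.41  0.5  -0.17] 0.0006433137579505315
the job is handed in; nothing more can be done
None
```

The cartridge is pressed home and the ram has sprung fully back. I handed the job in at about 33 s with the gripper clear of everything.

- **Pressing:** I pumped the trigger six times with closed fingertips. The white head moved in until no blue showed between it and the holder. The last stroke turned firm early, at about 15 N (vertical readings 14.4 to 15.9) and well above the hard stop. With my hand off, the black pad stayed forward against the head.
- **Release:** With the trigger up, I pressed the red button down about 9 mm and held it for about 1.5 s, then let it up.
- **Last pictures:** The head is flush at the holder, the pad is back at its starting pixels (about 420 to 470 in the enlarged crop), and the trigger and button look up. The bottle and beaker look untouched; I did not separately check the timer.

- **Uncertainty in force:** The wrist force readings scatter by nearly 1 N, so some holds read just under 15 N. The largest vertical reading was 16.0 N. Sideways friction on the trigger (up to 7 N in x, 4.6 N in y) brought the total to about 17.9 N at one moment, close to the 18 N crush limit.

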